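Line up the seasonings by height on the coasters

ROBOT

A 6-joint arm with a two-finger parallel gripper is mounted at the origin on a cart in front of the work surface, level with it; the furniture and walls round the work are solid. World frame = base frame: x ahead of the robot, y to its left, z up, the work surface at z = 0. Lengths are in m, angles in degrees, forces in N, time in s.
With the tool pointing down it reaches from about 0.325 to 0.925 m from the base axis. Payload 3.1 kg.
Tool frame: the origin (TCP) lies midway between the tips of the shut fingers; the grasp point (between the pads) lies 19 mm behind it; z points along the fingers, y is the line along which they close (so a half turn about z gives the same grasp; the last joint's range is limited). The gripper opens to 85 mm and grips with 20 to 120 N. Pads are 22 mm wide; open, the fingers measure 114 mm over their backs; the gripper's body (76 mm by 85 mm) begins 54 mm behind the grasp point. The pads swing forward as they close: fully open they stand 13 mm farther back than shut.
Start: joints at [-79.538, 12.427, 92.441, -0, 75.132, -6.429], TCP at [0.182, -0.598, 0.231] pointing down, gripper open.
Joint ranges: [-157.48, 157.48], [-44.54, 120.13], [17.64, 146.25], [-64.5, 244.5], [7.68, 150.69], [-147.95, 147.95]. Speed limits (degrees/s): [159.86, 159.86, 180, 180, 180, 180].

INTERFACE

Orientations are given as [roll, pitch, yaw] about the fixed x, y, z axes, in that order (R = Rz(yaw) Ry(pitch) Rx(roll)).
In Python, from bench import env, set_gripper, kinematics, imaging, monitor gives the robot as it stands. Calls block until the motion is done:
- env.movep(position, orientation): joint-space move of the TCP to a pose.
- env.movel(position, rotation=None, vel=0.15, stop_force=None): straight line of the TCP; rotation=None keeps the orientation; vel is the mean speed in m/s. With stop_force (N) it stops when the force on the tool has changed by that much, and returns True; else False.
- env.move_j(angles): joint-space move.
- set_gripper(opening): opening from 0.0 (shut) to 1.0 (fully open); the grip force is fixed at half the most; returns when the fingers have stopped.
- env.wait(seconds).
- kinematics.solve_ik(position, orientation): joint angles nearest the present ones, or None.
- imaging.read_camera(name): name is "scene" or "top" or "wrist"; returns a dict with "frame" (400x640x3 uint8, blue, green, red), "intrinsics" (3x3 intrinsics, pixels), "dist_coeffs" ([k1, k2, p1, p2, k3] as OpenCV has them; the pictures are not rectified), "R" (3x3) and "t" (3): a world point X has camera coordinates R X + t. Camera axes: x right, y down, z forward; pixel columns grow to the right and rows downward; lengths in m; the calibration is good to about 2 mm. A picture is of the moment at which its call begins. There is no depth.
A pose or a line that the arm cannot do raises env.MotionError and nothing moves.
- env.close_job(): hands the job in; it is judged then, once.
Readings, each from a call of its own:
- monitor.read_time(): time.
- monitor.read_joints(): joint angles.
- monitor.read_dq(): joint speeds.
- monitor.read_effort(): joint torques, N m.
- monitor.read_tcp_pos(): TCP position.
- monitor.read_orientation(): TCP orientation.
- monitor.read_ft_force(): force on the tool from outside, world axes, zero at the start.
- monitor.read_moment(): the same for the moment, N m.
- monitor.read_finger_gap(): opening from 0.0 (shut) to 1.0 (fully open).
- monitor.read_gripper_force(): force on a finger pad.
Only numpy, scipy, OpenCV 4.12 (cv2) and the standard library are available. Lean on these libraries where they do the work, as an engineer would, in place of code of your own. Each camera call takes 0.05 s, during which the arm holds its last target. There are 200 camera calls.

TASK

Stand the four seasoning containers (wooden pepper mill, terracotta spice jar, glass salt shaker and low green tin) upright on the four coasters of the wooden board, one in the middle of each coaster, in order of height along the row: the tallest on the blue end coaster, falling to the lowest on the white end coaster. Leave the kitchen timer and the mug where they stand, and let go of everything at the end.

Things in the scene. Friction and masses are not known exactly. Their poses are not given: they have to be found in the camera images.
- pepper_mill: Turned wooden pepper mill with a small metal knob, 170 mm tall: round body up to 58 mm across (0 to 122 mm), round head 48 mm across from 123 to 159 mm that may be gripped, metal knob 12 mm across on top up to 170 mm. The head does not turn or come off. About 0.18 kg. Loose, upright. Origin: centre of its underside; z up.
- spice_jar: Terracotta-coloured cylindrical spice jar with a paper band and a dark steel lid, 130 mm tall, 52 mm across; the lid is fixed, 50 mm across, from 104 to 130 mm. About 0.2 kg. Loose, upright. Origin: centre of its underside; z up.
- salt_shaker: Glass salt shaker with a grey domed metal top, 90 mm tall, round: 44 mm across up to 70 mm, the top 34 mm across. About 0.1 kg. Loose, upright. Origin: centre of its underside; z up.
- spice_tin: Low round green tin with a brass lid, 50 mm tall; body 54 mm across up to 36 mm, fixed lid 56 mm across from 36 to 50 mm. About 0.12 kg. Loose, upright. Origin: centre of its underside; z up.
- coaster_blue: Round blue coaster, 72 mm across, always at one end of the row: the blue one may be at either end, the white one at the other. The four coasters lie in one straight row, centres 100 mm apart, on a flat dark-wood board (96 x 400 x 12 mm, the row along its long middle line). Coasters and board do not move. Origin: centre of the coaster's underside; z up; y along the row. Coaster 6 mm thick; its flat top is 18 mm above the worktop.
- coaster_white: Round white coaster, 72 mm across, always at one end of the row: the blue one may be at either end, the white one at the other. The four coasters lie in one straight row, centres 100 mm apart, on a flat dark-wood board (96 x 400 x 12 mm, the row along its long middle line). Coasters and board do not move. Origin: centre of the coaster's underside; z up; y along the row. Coaster 6 mm thick; its flat top is 18 mm above the worktop.
- coaster_yellow: Round yellow coaster, 72 mm across, always one of the two inner coasters; yellow and green may be either way round. The four coasters lie in one straight row, centres 100 mm apart, on a flat dark-wood board (96 x 400 x 12 mm, the row along its long middle line). Coasters and board do not move. Origin: centre of the coaster's underside; z up; y along the row. Coaster 6 mm thick; its flat top is 18 mm above the worktop.
- coaster_green: Round green coaster, 72 mm across, always one of the two inner coasters; yellow and green may be either way round. The four coasters lie in one straight row, centres 100 mm apart, on a flat dark-wood board (96 x 400 x 12 mm, the row along its long middle line). Coasters and board do not move. Origin: centre of the coaster's underside; z up; y along the row. Coaster 6 mm thick; its flat top is 18 mm above the worktop.
- timer: Kitchen timer, red below and white above, 66 mm across, 60 mm tall. Bystander, loose, behind the gap between the containers and the board: leave it where it stands. Origin: centre of its underside.
- mug: Light blue mug with a handle, 96 mm tall, cup 85 mm across, 117 mm with its handle. Bystander, loose, behind the containers: leave it where it stands. (Above it a wall cabinet, which must not be bumped, hangs over the back of the worktop: underside 0.45 m above the worktop, front face at about x = 0.57.) Origin: on its underside, within 20 mm of the cup's middle.

How it is judged (in metres and radians):
At the end, for the whole second after the job is handed in: Mill on blue, jar on the inner coaster next to blue, shaker on the other inner one, tin on white; each within 15 mm of its coaster's centre, underside within 5 mm of the coaster's top, upright within 0.1 rad, at rest (horizontal distance between pepper_mill and coaster_blue below 0.015 m and z of pepper_mill in the frame of coaster_blue between 0.001 and 0.011 m and horizontal distance between spice_tin and coaster_white below 0.015 m and z of spice_tin in the frame of coaster_white between 0.001 and 0.011 m and ((horizontal distance between coaster_blue and coaster_yellow below 0.15 m and horizontal distance between spice_jar and coaster_yellow below 0.015 m and z of spice_jar in the frame of coaster_yellow between 0.001 and 0.011 m and horizontal distance between salt_shaker and coaster_green below 0.015 m and z of salt_shaker in the frame of coaster_green between 0.001 and 0.011 m) or (horizontal distance between coaster_blue and coaster_green below 0.15 m and horizontal distance between spice_jar and coaster_green below 0.015 m and z of spice_jar in the frame of coaster_green between 0.001 and 0.011 m and horizontal distance between salt_shaker and coaster_yellow below 0.015 m and z of salt_shaker in the frame of coaster_yellow between 0.001 and 0.011 m)) and angle between each of pepper_mill, spice_jar, salt_shaker, spice_tin's own z axis and vertical below 0.1 rad and linear speed of each of pepper_mill, spice_jar, salt_shaker, spice_tin below 0.02 m/s); the robot touches nothing.
It fails at once if the timer is pushed more than 30 mm from where it stood (distance of timer from where it was at the start of the episode above 0.03 m).
It fails at once if the mug is pushed more than 30 mm from where it stood (distance of mug from where it was at the start of the episode above 0.03 m).
It also fails if it takes over 128 s, if anything falls off the work surface, if the arm or the gripper's body presses on something with over 40 N, if the wrist force passes 120 N, or if a joint passes its speed limit or range.

## Working session

There is one attempt and no reset: what is moved stays moved. The work goes in short steps, each a Python script; the robot and the scene stay as the last script left them, time stands still between calls to the robot, and variables do not carry over. Pictures are saved under pics/ and viewed, at most 14 in all, crops included, and the job is handed in when it is done.

```bash
mkdir -p pics; ls
cat > h.py <<'E'
import numpy as np, cv2
from bench import env,set_gripper,kinematics,imaging,monitor
def snap(name,fn):
    c=imaging.read_camera(name); cv2.imwrite('pics/'+fn,c['frame']); return c
def ray(c,uv,z):
    K=np.array(c['intrinsics']);R=np.array(c['R']);t=np.array(c['t']).ravel()
    p=cv2.undistortPoints(np.array([[uv]],float),K,np.array(c['dist_coeffs'],float)).ravel()
    d=R.T@np.array([p[0],p[1],1]); o=-R.T@t
    return o+d*(z-o[2])/d[2]
E
python3 - <<'E'
from h import *
import pickle
for n in('scene','top'):
    c=snap(n,n+'1.png'); pickle.dump(c,open(n+'.pkl','wb')); print(n,-np.array(c['R']).T@np.array(c['t']).ravel())
print(monitor.read_orientation(),monitor.read_time())
E
```

```text
pics
scene [-0.15563854  0.41468666  1.40957407]
top [ 0.37699566 -0.03892142  1.10331106]
[-1.79873641e+02 -1.41627751e-02  1.68883227e+01] 0.1
```

View pics/top1.png

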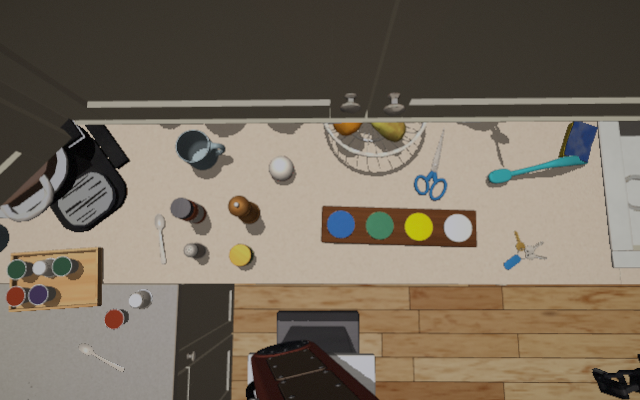

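View pics/scene1.png

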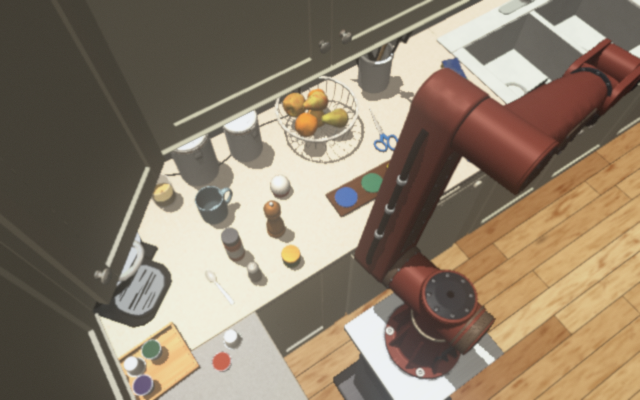

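The top view shows the blue coaster at (341,224), green (380,225), yellow (419,227) and white (458,228). The mill knob is at about (236,203), the jar lid (181,208), the shaker top (191,250) and the tin lid (240,255). The timer is at (281,168) and the mug at (197,150). I'll enlarge the containers next.

Run:
```python
from h import *
import pickle
c=pickle.load(open('top.pkl','rb'));f=c['frame']
cv2.imwrite('pics/crop1.png',cv2.resize(f[130:280,150:310],None,fx=5,fy=4,interpolation=cv2.INTER_CUBIC)[:600,:800])
hsv=cv2.cvtColor(f,cv2.COLOR_BGR2HSV)
for n,(u,v) in dict(blue=(341,224),green=(380,225),yellow=(419,227),white=(458,228)).items():
    m=np.zeros((402,642),np.uint8); g=f.copy()
    cv2.floodFill(g,m,(u,v),0,(12,)*3,(12,)*3,4|cv2.FLOODFILL_MASK_ONLY|(255<<8))
    ys,xs=np.nonzero(m[1:-1,1:-1]==255); p=((xs.min()+xs.max())/2,(ys.min()+ys.max())/2)
    print(n,len(xs),p,(xs.mean(),ys.mean()),ray(c,p,.018).round(4))
for n,uv,z in [('knob',(236,203),.17),('jar',(181,208),.13),('salt',(191,250),.085),('tin',(240,255),.05),('timer',(281,167),.06),('mug',(196,150),.096)]: print(n,ray(c,uv,z).round(3))
```

```text
blue 541 (np.float64(340.5), np.float64(223.5)) (np.float64(340.49537892791125), np.float64(223.73197781885398)) [ 0.4785 -0.0758  0.018 ]
green 574 (np.float64(379.0), np.float64(225.0)) (np.float64(379.3048780487805), np.float64(225.10627177700349)) [ 0.4746 -0.1747  0.018 ]
yellow 556 (np.float64(418.5), np.float64(226.5)) (np.float64(418.5143884892086), np.float64(226.46942446043167)) [ 0.4707 -0.2758  0.018 ]
white 555 (np.float64(457.5), np.float64(227.5)) (np.float64(457.5405405405405), np.float64(227.44684684684685)) [ 0.4681 -0.3751  0.018 ]
knob [0.511 0.164 0.17 ]
jar [0.505 0.302 0.13 ]
salt [0.408 0.288 0.085]
tin [0.397 0.176 0.05 ]
timer [0.619 0.076 0.06 ]
mug [0.654 0.284 0.096]
```

View pics/crop1.png

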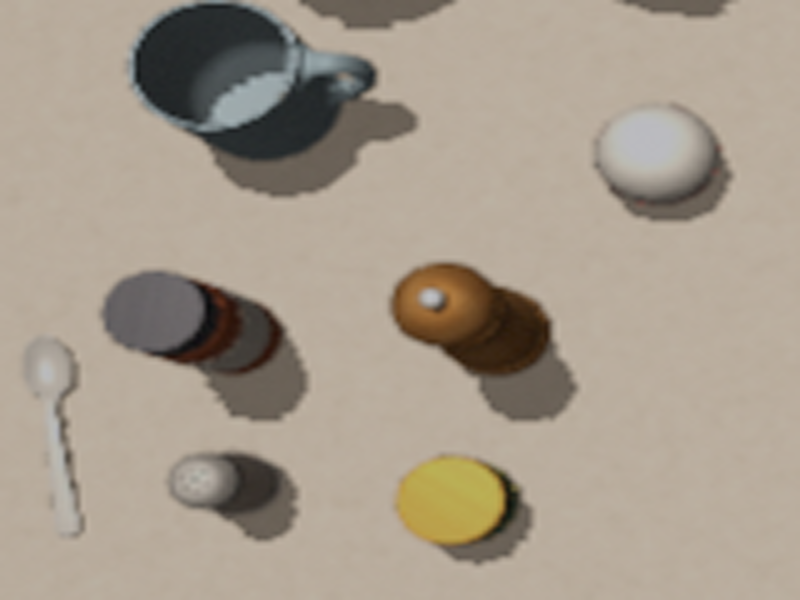

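The crop refines the knob to (236.4,204.3), the jar lid (181,208), the shaker top (190,250) and the tin lid (240.2,255). Coaster spacing comes out at 0.099–0.101 m, which agrees with the 100 mm given. I'll go above the tin and take one close look.

```bash
cat >> h.py <<'E'
D=[180,0,90]
def go(x,y,z,vel=.25,**k): return env.movel([x,y,z],vel=vel,**k)
E
python3 - <<'E'
from h import *
import pickle
c=pickle.load(open('top.pkl','rb'))
P=dict(mill=ray(c,(236.4,204.3),.17),jar=ray(c,(181,208),.13),salt=ray(c,(190.3,250),.086),tin=ray(c,(240.2,255),.05)); print(P)
env.movel([.38,-.2,.25],D,vel=.3)
go(.40,.175,.27)
c=snap('wrist','w1.png'); pickle.dump(c,open('w1.pkl','wb'))
K=np.array(c['intrinsics']);R=np.array(c['R']);t=np.array(c['t']).ravel()
for n,p in P.items(): print(n,cv2.projectPoints(p.reshape(1,3),cv2.Rodrigues(R)[0],t,K,np.array(c['dist_coeffs'],float))[0].ravel().round(1))
print(monitor.read_joints(),monitor.read_time())
E
```

```text
{'mill': array([0.50763333, 0.16298329, 0.17      ]), 'jar': array([0.50463709, 0.30230028, 0.13      ]), 'salt': array([0.40800098, 0.28971703, 0.086     ]), 'tin': array([0.39691633, 0.17543677, 0.05      ])}
mill [472.  218.2]
jar [468.4  14.4]
salt [330.6  42.2]
tin [318.1 168.1]
[ 1.43117479e+01 -1.35511409e+01  1.14037550e+02 -1.68026678e-02
  7.95319180e+01  1.43934779e+01] 3.4417
```

View pics/w1.png

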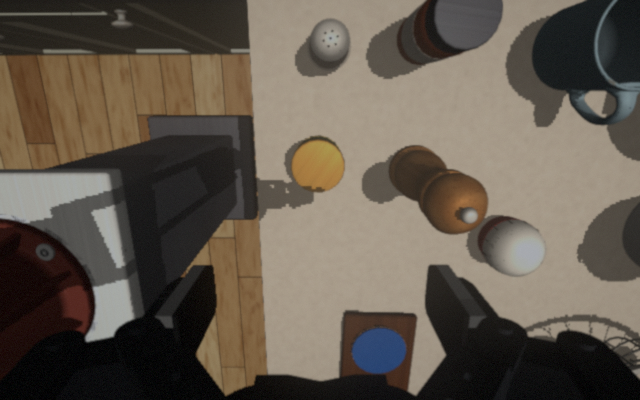

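In the wrist image the tin is at (318,165), the knob (469,215), the shaker top (330,39) and the jar lid (467,16). All are within 3 px of the predictions. Tin first, then the shaker.

```bash
cat >> h.py <<'E'
C=dict(blue=(.4783,-.0757),green=(.4748,-.1752),yellow=(.4713,-.2751),white=(.4678,-.3748))
def pick(x,y,g,up):
    """g: TCP height at the grasp, up: TCP height to approach/lift to"""
    set_gripper(1.0); go(x,y,up); go(x,y,g,.15); set_gripper(0.0); env.wait(.2)
    print('gap',monitor.read_finger_gap(),'F',monitor.read_gripper_force()); go(x,y,up,.15)
    print('lifted gap',monitor.read_finger_gap(),monitor.read_gripper_force())
def place(xy,g,up):
    x,y=xy; go(x,y,up); go(x,y,g+.018+.012,.15)
    print('contact',go(x,y,g+.018-.004,.02,stop_force=4),monitor.read_tcp_pos()[2]-g)
    set_gripper(1.0); env.wait(.2); go(x,y,up,.2)
E
python3 - <<'E'
from h import *
pick(.397,.175,.008,.12); place(C['white'],.008,.12)
go(.40,-.2,.2); go(.40,.2,.2)
pick(.408,.289,.026,.15); place(C['yellow'],.026,.15)
go(.40,-.2,.2); print(monitor.read_time())
snap('top','t2.png'); f=cv2.imread('pics/t2.png'); cv2.imwrite('pics/t2c.png',cv2.resize(f[140:290,150:490],(800,353),interpolation=cv2.INTER_CUBIC))
E
```

```text
gap 0.6411138630261611 F 62.05533027648926
lifted gap 0.6400528804783481 63.33950757980347
contact True 0.019360253560407322
gap 0.4600528163402387 F 59.50287946499884
lifted gap 0.4588089210986163 60.44363547116518
contact True 0.01943106417517385
23.6
```

View pics/t2c.png

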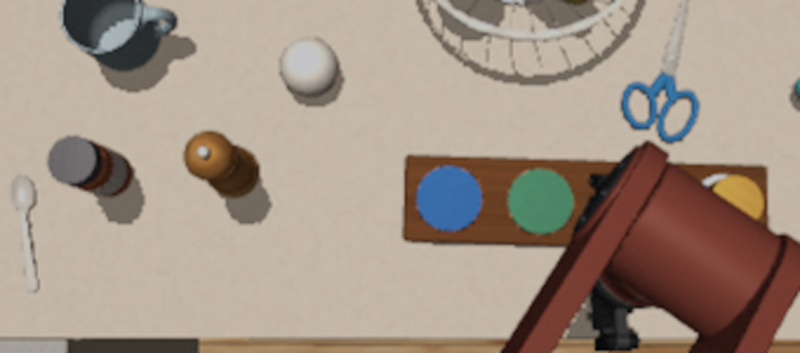

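The tin is on white and the shaker has gone to yellow, though the arm hides most of that area. The jar and mill are undisturbed. Jar and mill next.

Run:
```python
from h import *
go(.37,-.1,.3); go(.37,.29,.3); go(.505,.302,.22)
pick(.5045,.302,.07,.16)
go(.37,.30,.16,.2); go(.37,-.175,.16,.25); place(C['green'],.07,.16)
go(.475,-.175,.25);go(.37,-.1,.3); go(.37,.1,.3);go(.507,.163,.3)
pick(.507,.163,.117,.2)
go(.40,.12,.2,.2); go(.40,-.07,.2); place(C['blue'],.117,.2)
go(.478,-.075,.29); go(.36,.2,.32); print(monitor.read_time())
import pickle
c=snap('top','t3.png');f=c['frame'];pickle.dump(c,open('t3.pkl','wb'))
cv2.imwrite('pics/t3c.png',cv2.resize(f[180:260,310:490],(792,352),interpolation=cv2.INTER_CUBIC))
snap('scene','s3.png')
K=np.array(c['intrinsics']);R=np.array(c['R']);t=np.array(c['t']).ravel()
for n,h in dict(blue=.188,green=.148,yellow=.108,white=.068).items():
    p=cv2.projectPoints(np.array([[*C[n],h]]),cv2.Rodrigues(R)[0],t,K,np.array(c['dist_coeffs'],float))[0].ravel(); print(n,((p-[310,180])*4.4).round(0))
```

```text
gap 0.5869127060071644 F 53.918163757771254
lifted gap 0.5895181967442196 54.974768911488354
contact True 0.019877425637276375
gap 0.5431705294346764 F 60.695304974699305
lifted gap 0.5414690736613852 61.74576966171096
contact True 0.019736203742047057
47.225
blue [146. 160.]
green [336. 175.]
yellow [512. 189.]
white [676. 202.]
```

View pics/t3c.png

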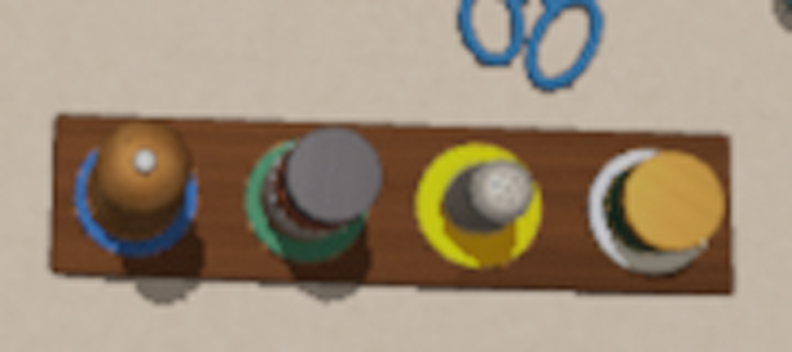

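View pics/s3.png

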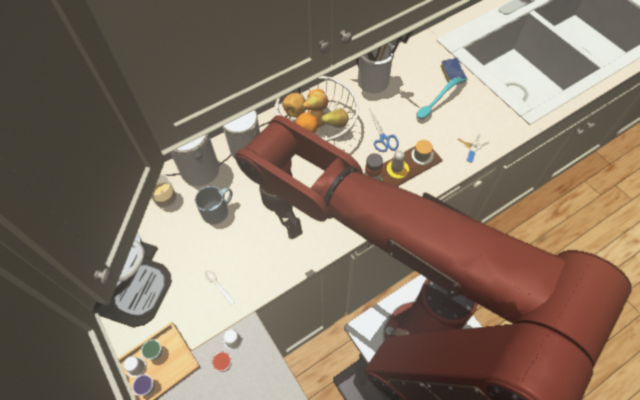

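In the crop the mill knob is at (145,160), the jar lid (333,174), the shaker top (502,190) and the tin lid (674,200). These are all within about 6 mm of the predicted spots for centred, upright containers. The mug hasn't moved in the scene view and the robot is clear, so I'm handing in.

```bash
python3 -c "
from h import *
print(env.close_job())"
```

```text
the job is handed in; nothing more can be done
None
```

I handed the job in with the mill on blue, jar on green, shaker on yellow and tin on white, all upright and let go, each within about 6 mm of its coaster's centre by the top camera; the mug and timer were never touched, and the last motion ended at 47 s of the 128 s allowed, but the hand-in returned no verdict.

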